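Set a copper bar against the flip stop of a drill jig and clamp it

TASK

Get the copper bar ready for drilling: flip the red-tabbed stop flag fully down across the bar's path, slide the bar along its channel and hold it pressed lightly but surely against the flag's brass screw for a moment, without shifting the stop along the fence. Then swing the black-tabbed clamp down tight onto the bar, leaving the bar touching the screw. Do not disturb the ferrite ring, the pliers or the capacitor.

Things in the scene. Friction and masses are not known exactly. Their poses are not given: they have to be found in the camera images.
- drill_jig: Fixed drill jig: grey base 64 x 190 x 12 mm (x -26 to 38, y -93 to 97). Origin on the bench under the channel's centre line; x points to the fence (away from the robot), y along the channel; push the bar toward -y. Bed 12 mm up; aluminium fence at x +10.5 to 26.5, y -93 to 12, 30 high; front guide to y 20, 17 high; drill-bushing bridge over the bar at y -48 to -26, top 44 mm up.
- stop_carriage: Dark steel saddle 30 mm long in y on the fence, held by a finger-tight brass thumbscrew: pushed along y by 5 N or more it slips and the setting is lost. Axes as the jig's. Origin: middle of the flag's hinge pin, 44 mm above the bench, 18.5 mm behind the channel's centre line; the pin runs along y. A white stack 0.2 m tall stands on the bench 25 to 75 mm beyond its right end: come from above.
- stop_flag (a joint): Flag angle: 0 = fully down (hard stop), level across the channel, about 1.57 = upright, starts 1.4 to 1.8, limit 1.9. Stiff hinge (0.06 N m): stays where left, so pull it over toward the robot and press it down. Down, its foot hangs in the channel with a brass screw, 8 mm wide, 18 mm above the bench, sticking out 4 to 26 mm beyond the foot (setting not measured), toward +y.
- flag_tab (a point): Middle of the flag's red tab, 44 mm from the hinge pin. The flag is a bar 18 mm wide (y) and 8 to 9 mm thick that reaches 52 mm from the pin; its foot, 12 x 12 mm, stands off 31 mm at 18.5 mm from the pin (underside when down, robot side when up). The foot's +y face is 6 mm to the +y side of the middle.
- bar_center (a point): Centre of the loose copper bar, 20 (x) x 110 (y) x 8 mm, 0.13 to 0.21 kg, lying in the channel with 2 mm of side play, its axes along the jig's. It starts 15 to 60 mm short of the screw; its +y end stands clear of fence and guide, over the bed or just past it, and can be pushed or gripped there.
- clamp_arm (a joint): Swing clamp angle: starts open at 1.2 to 1.6 (1.57 = upright), limit 1.8; about 0.02 = rubber pad on the bar. Hinge pin along y on the fence at jig x +18.5, y -9, 40 mm above the bench. Stiff hinge (0.18 N m): it stays where left and keeps the pad pressed (pad 18.5 mm from the pin) once pressed down firmly with 8 N or more on the tab.
- clamp_tab (a point): Middle of the clamp's black tab, 46 mm from its hinge pin. The arm is 12 to 14 mm wide (y), 9 to 10 mm thick, and reaches 55 mm from the pin; its pad stands off 20 mm underneath (on the robot side when open). Closed, it lies level over the bar, tab toward the robot.
- long_nose: Bystander: long-nose pliers with blue handles, 162 x 66 x 12 mm, lying loose behind the jig; origin at the centre of the underside.
- can_capacitor: Bystander: blue can capacitor, 35 mm across, 56 mm tall, standing loose behind the jig to the right; origin at the centre of its foot.
- ferrite_core: Bystander: dark grey ferrite ring, 35 mm across, 13 mm tall, lying loose behind the jig to the left; origin at the centre of its underside.

How it is judged:
By the outcome, as a careful person would: the job done as asked, in the order asked, and still so for the second after the job is handed in, with the robot touching nothing.
It also fails if it takes over 64 s, if anything falls off the work surface, if the arm or the gripper's body presses on something with over 40 N, if the wrist force passes 120 N, or if a joint passes its speed limit or range.

ROBOT

A 6-joint arm with a two-finger parallel gripper is mounted at the origin on a cart in front of the work surface, level with it; the furniture and walls round the work are solid. World frame = base frame: x ahead of the robot, y to its left, z up, the work surface at z = 0. Lengths are in mm, angles in rad, forces in N, time in s.
With the tool pointing down it reaches from about 400 to 925 mm from the base axis. Payload 12.5 kg.
Tool frame: the origin (TCP) lies at the centre of the arm's flange, where the gripper is bolted on; the fingertips stand 190 mm ahead of it and the grasp point (between the pads) lies 171 mm ahead of it; z points along the fingers, y is the line along which they close (so a half turn about z gives the same grasp; the last joint's range is limited). The gripper opens to 95 mm and grips with 3 to 60 N. Pads are 20 mm wide; open, the fingers measure 119 mm over their backs; the gripper's body (75 mm by 180 mm) begins 59 mm behind the grasp point.
Start: joints at [1.034, 0.491, 1.559, -0, 1.092, -0.106], TCP at [260.976, 567.905, 404.761] pointing down, gripper open.
Joint ranges: [-3.1, 3.1], [-0.84, 2.19], [0.05, 2.79], [-1.13, 4.28], [0.06, 2.93], [-2.69, 2.69]. Speed limits (rad/s): [2.22, 2.22, 2.79, 3.14, 3.14, 3.14].

INTERFACE

Orientations are given as [roll, pitch, yaw] about the fixed x, y, z axes, in that order (R = Rz(yaw) Ry(pitch) Rx(roll)).
In Python, from cell import env, read_camera, search_frame, cut_out gives the robot as it stands. The module is installed in compiled form; this text tells all that it offers.
- The arm moves only by the tool move_arm, never from a script. Its argument "commands" is a list of rows, each a list of 3 entries, a list of its own where there are three numbers: the shift along the world's x, y, z normalised to -1 to 1, where 1 is 0.03 m, then the turn about the world's z normalised to -1 to 1, where 1 is 0.08 rad, then the opening, from -1 (shut) to 1 (fully open), so that 0 is half open. A call has 1 to 20 rows; each row shifts and turns the commanded pose from where the row before left it; what a row does not reach is not made up. A row lasts 1/12 s, in which the tool goes at most 41.7 mm and 7.16 degrees, less where a joint would pass 70% of its speed; a pose out of reach is approached as far as the arm can. A call with a number of a shift or a turn outside -1 to 1 is refused whole. A call with a gripper value outside its range is refused whole. The fingers move at their own pace and stop on an object; the grip force is fixed at half the most. Time passes only in rows, so rows that do not move let the fingers close. It gives the time, the measured TCP pose, the force, the opening and the grip force at its end, in the units of the state.
- env.state(): the state, without advancing time (a new reading comes with each control period).
- read_camera(name): name is "scene" or "side" or "wrist"; returns a dict with "image" (384x512x3 uint8, red, green, blue), "fx", "fy", "cx", "cy" (pixels), "rvec" (rotation vector, rad) and "tvec" (3), from world to camera coordinates, as OpenCV has them. Camera axes: x right, y down, z forward; pixel columns grow to the right and rows downward; lengths in mm; the calibration is good to about 2 mm. A picture is of the moment at which its call begins. There is no depth.
- env.job_done(): hands the job in; it is judged then, once.
Trained networks look in a picture, given as the dict that the camera call returned (one of the last four; its "shot" number tells which), for a name from the list of things; names that differ only in an ending like _2 or _b are one class to them, and where a whole thing is asked for, a point or a joint stands for the part that bears it (a point fixed in the world has none). Each returns a list of dicts, best first, with "confidence" (0 to 1); they miss things now and then, are a little off and sometimes report something else, mostly with a low value. They report only what shows in the picture. A call takes as long as a camera call.
- search_frame(thing, picture): "at" ([column, row] in pixels, amid what is visible of it).
- cut_out(thing, picture): "region" (384x512 bool, what is visible of it) and "at" ([column, row] in pixels, amid what is visible of it).
The state is a dict: "t": time; "joints": joint angles; "qvel": joint speeds; "tau": joint torques, N m; "eef_pos": TCP position; "tcp_rot": TCP orientation; "ft_force": force on the tool from outside, world axes, zero at the start; "moment": the same for the moment, N m; "opening": opening from 0.0 (shut) to 1.0 (fully open); "grip_force": force on a finger pad.
Only numpy, scipy, OpenCV 4.12 (cv2) and the standard library are available. Lean on these libraries where they do the work, as an engineer would, in place of code of your own. Each camera call takes 0.05 s, during which the arm holds its last target. There are 200 camera calls.

## Working session

There is one attempt and no reset: what is moved stays moved. The work goes in short steps, Python scripts to look and compute and a tool call to move; the robot and the scene stay as the last step left them, time stands still between calls to the robot, and variables do not carry over. Pictures are saved under pics/ and viewed, at most 10 in all, crops included, and the job is handed in when it is done.

Besides the shell and the picture viewer there is one more tool, called after "Call:" by a JSON object that holds its "op" and its "data", one argument or row to a line. move_arm: Moves the arm, as the interface text tells. Its arguments: {"type":"object","properties":{"commands":{"type":"array","items":{"type":"array"}}},"required":["commands"]}

```bash
mkdir -p pics
cat > h.py <<'E'
import numpy as np, cv2
from cell import env, read_camera, search_frame, cut_out
def P(c):
    R,_=cv2.Rodrigues(np.array(c["rvec"],float)); t=np.array(c["tvec"],float).reshape(3,1)
    K=np.array([[c["fx"],0,c["cx"]],[0,c["fy"],c["cy"]],[0,0,1]]); return K,R,t
def tri(obs):
    A=[];
    M=np.zeros((3,3));b=np.zeros(3);L=[]
    for c,(u,v) in obs:
        K,R,t=P(c); o=(-R.T@t).ravel(); d=R.T@np.linalg.inv(K)@[u,v,1]; d/=np.linalg.norm(d)
        Q=np.eye(3)-np.outer(d,d); M+=Q; b+=Q@o; L.append((o,d))
    x=np.linalg.solve(M,b); return x,[round(float(np.linalg.norm((np.eye(3)-np.outer(d,d))@(x-o))),1) for o,d in L]
def atz(c,uv,z):
    K,R,t=P(c); o=(-R.T@t).ravel(); d=R.T@np.linalg.inv(K)@[uv[0],uv[1],1]; return o+d*(z-o[2])/d[2]
def proj(c,p):
    K,R,t=P(c); q=K@(R@np.array(p,float).reshape(-1,3).T+t); return (q[:2]/q[2]).T
def save(c,n,crop=None,s=1):
    im=c["image"][:,:,::-1]
    if crop: im=im[crop[1]:crop[3],crop[0]:crop[2]]
    cv2.imwrite("pics/"+n,cv2.resize(im,None,fx=s,fy=s,interpolation=cv2.INTER_CUBIC))
E
python3 - <<'E'
from h import *
s=env.state(); print({k:np.round(v,3) for k,v in s.items()})
C={n:read_camera(n) for n in("scene","side","wrist")}
for n in C:
    K,R,t=P(C[n]); print(n,(-R.T@t).ravel().round(),R[2].round(2),C[n]["fx"])
for th in "drill_jig stop_carriage stop_flag flag_tab bar_center clamp_arm clamp_tab long_nose can_capacitor ferrite_core".split():
    obs=[]
    for n in("scene","side"):
        r=search_frame(th,C[n])
        if r: print(th,n,np.round(r[0]["at"],1),round(r[0]["confidence"],2)); obs.append((C[n],r[0]["at"]))
    if len(obs)==2: x,e=tri(obs); print("   ",x.round(1),e)
im=np.hstack([C["scene"]["image"],C["side"]["image"]])[:,:,::-1]
save(C["scene"],"a.png",None,1.5);save(C["side"],"b.png",None,1.5)
E
```

```text
{'t': np.float64(0.0), 'joints': array([ 1.034,  0.492,  1.559, -0.   ,  1.092, -0.106]), 'qvel': array([-0.001, -0.   ,  0.001,  0.   , -0.001, -0.001]), 'tau': array([ 0.0000e+00, -6.1264e+01, -2.5818e+01,  6.9000e-02,  4.8000e-02,
       -0.0000e+00]), 'eef_pos': array([260.968, 567.873, 404.158]), 'tcp_rot': array([-3.14 , -0.   ,  2.711]), 'ft_force': array([ 0.246,  0.009, -0.316]), 'moment': array([-0.042, -0.012,  0.04 ]), 'grip_force': np.float64(0.0), 'opening': np.float64(1.002)}
scene [239. 502. 694.] [ 0.54 -0.39 -0.74] 465.25688018973887
side [541. 846. 555.] [ 0.21 -0.78 -0.59] 435.3192620826241
wrist [201. 595. 383.] [ 0.21 -0.1  -0.97] 332.46427214147616
drill_jig scene [255.3 219.6] 0.81
drill_jig side [273.5 217.7] 0.72
    [688.7 182.9   5.9] [0.8, 0.8]
stop_carriage scene [280.9 194.2] 0.67
stop_carriage side [275.5 201.2] 0.61
    [708.2 106.1  -2.5] [9.9, 9.9]
stop_flag scene [283.2 190.6] 0.53
stop_flag side [282.8 180.9] 0.67
    [685.5 122.3  54.7] [0.8, 0.8]
flag_tab scene [283.1 191.5] 0.84
flag_tab side [284.  180.9] 0.61
    [682.3 125.1  57. ] [0.9, 0.9]
bar_center scene [280.8 192.4] 0.28
bar_center side [274.4 228.7] 0.91
    [722.4  95.5 -58.6] [37.9, 37.9]
clamp_arm scene [253.8 202.2] 0.47
clamp_arm side [274.8 199.4] 0.48
    [688.1 186.7  56.3] [2.7, 2.7]
clamp_tab scene [227.4 188.9] 0.56
clamp_tab side [275.2 199.4] 0.65
    [682.1 243.9 113. ] [16.1, 16.1]
long_nose scene [229.9 186. ] 0.96
long_nose side [219. 209.] 0.77
    [811.4 162.2 -18.5] [1.8, 1.8]
can_capacitor scene [271.6 154. ] 0.93
can_capacitor side [237.5 168.9] 0.9
    [803.1  61.5  24.1] [0.6, 0.6]
ferrite_core scene [189.  212.5] 0.51
ferrite_core side [220.8 234.9] 0.58
    [763.3 282.2  23.1] [0.5, 0.5]
```

View pics/a.png

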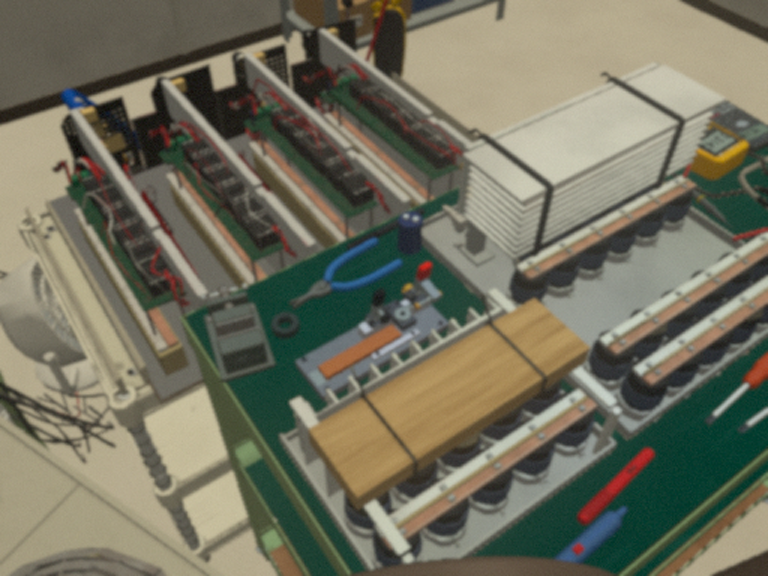

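View pics/b.png

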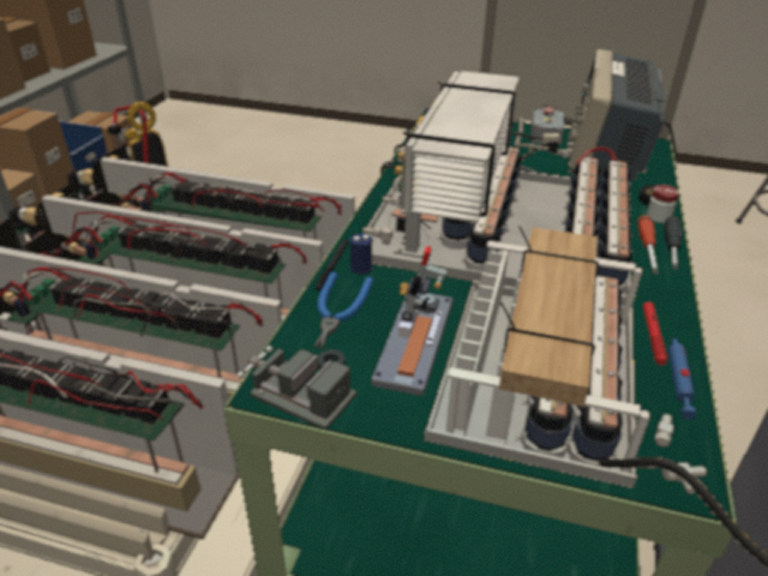

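The views show the jig at about (382,345) in the scene view. The red flag is up at (424,270), the clamp is open beside it at (378,300), and the pliers, capacitor and ring are behind. The wooden block and the white stack are the obstacles. Next I move above the jig for close wrist views.

Call:
{"op": "move_arm", "data": {
  "commands": [
    [[0.9, -0.85, 0.15], 0, 1],
    [[0.9, -0.85, 0.15], 0, 1],
    [[0.9, -0.85, 0.15], 0, 1],
    [[0.9, -0.85, 0.15], 0, 1],
    [[0.9, -0.85, 0.15], 0, 1],
    [[0.9, -0.85, 0.15], 0, 1],
    [[0.9, -0.85, 0.15], 0, 1],
    [[0.9, -0.85, 0.15], 0, 1],
    [[0.9, -0.85, 0.15], 0, 1],
    [[0.9, -0.85, 0.15], 0, 1],
    [[0.9, -0.85, 0.15], 0, 1],
    [[0.9, -0.85, 0.15], 0, 1],
    [[0.9, -0.85, 0.15], 0, 1],
    [[0, 0, 0], 0, 1],
    [[0, 0, 0], 0, 1],
    [[0, 0, 0], 0, 1]
  ]
}}

```text
t: 2.48
eef_pos: [611.7, 236.5, 463.0]
tcp_rot: [-3.141, -0.001, 2.71]
ft_force: [-0.8, 0.3, -0.3]
opening: 0.999
grip_force: 0.0
```

Run:
```python
from h import *
s=env.state(); print(s["t"],s["eef_pos"],s["tcp_rot"])
c=read_camera("wrist"); save(c,"c.png",None,1.5)
import pickle; pickle.dump(c,open("w1.pkl","wb"))
for th in "drill_jig stop_flag flag_tab bar_center clamp_arm clamp_tab long_nose can_capacitor ferrite_core stop_carriage".split():
    r=search_frame(th,c)
    for q in r[:2]: print(th,np.round(q["at"],1),round(q["confidence"],2))
```

```text
2.4833 [611.74370104 236.47338177 462.95627581] [-3.14142210e+00 -6.73440454e-04  2.71037013e+00]
drill_jig [238.9 224.7] 0.76
stop_flag [191.2 244.2] 0.71
flag_tab [194.1 253.8] 0.65
flag_tab [189.5 246.6] 0.56
bar_center [265.2 209.1] 0.69
clamp_arm [241.6 236.2] 0.87
clamp_tab [242.4 237.2] 0.55
long_nose [257.7 289.7] 0.68
ferrite_core [323.2 242.2] 0.59
ferrite_core [195.  250.3] 0.19
stop_carriage [194.8 251.3] 0.61
```

View pics/c.png

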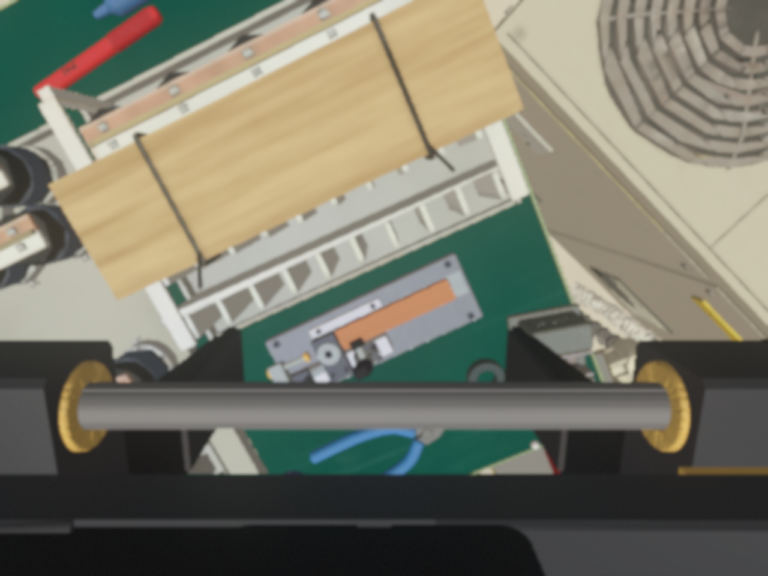

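The wrist view shows the jig lying nearly along world y, with the bar (orange) at (400,310), the clamp at (362,355) and the flag at (290,368). I turn the tool to yaw ≈ π/2, so the body clears the stack, and take two views.

Call:
{"op": "move_arm", "data": {
  "commands": [
    [[0.15, 0, -0.1], -1, -1],
    [[0.15, 0, -0.1], -1, -1],
    [[0.15, 0, -0.1], -1, -1],
    [[0.15, 0, -0.1], -1, -1],
    [[0.15, 0, -0.1], -1, -1],
    [[0.15, 0, -0.1], -1, -1],
    [[0.15, 0, -0.1], -1, -1],
    [[0.15, 0, -0.1], -1, -1],
    [[0.15, 0, -0.1], -1, -1],
    [[0.15, 0, -0.1], -1, -1],
    [[0, 0, -0.1], -1, -1],
    [[0, 0, -0.1], -1, -1],
    [[0, 0, -0.1], -1, -1],
    [[0, 0, -0.1], -1, -1],
    [[0, 0, 0], -0.2, -1],
    [[0, 0, 0], 0, -1],
    [[0, 0, 0], 0, -1]
  ]
}}

```text
t: 4.45
eef_pos: [657.0, 236.4, 421.5]
tcp_rot: [3.141, -0.0, 1.577]
ft_force: [-0.2, 0.2, 0.1]
opening: 0.003
grip_force: 0.0
```

Run:
```python
from h import *
import pickle
s=env.state(); print(s["t"],s["eef_pos"],s["tcp_rot"],s["ft_force"])
c=read_camera("wrist"); save(c,"d.png",None,1.5)
D={}
for th in "drill_jig stop_flag flag_tab bar_center clamp_arm clamp_tab ferrite_core stop_carriage".split():
    r=cut_out(th,c); D[th]=r
    for q in r[:1]: print(th,np.round(q["at"],1),round(q["confidence"],2),q["region"].sum())
pickle.dump((c,D),open("v1.pkl","wb"))
```

```text
4.45 [657.00143913 236.3973319  421.46799613] [ 3.14127004e+00 -1.77964117e-05  1.57719993e+00] [-0.20368589  0.17743228  0.13145576]
drill_jig [271.5 165.7] 0.64 4372
bar_center [263.4 171.5] 0.88 1504
clamp_arm [272.3 214. ] 0.76 287
clamp_tab [276.2 215.8] 0.83 322
ferrite_core [338.7 127.2] 0.93 701
```

View pics/d.png

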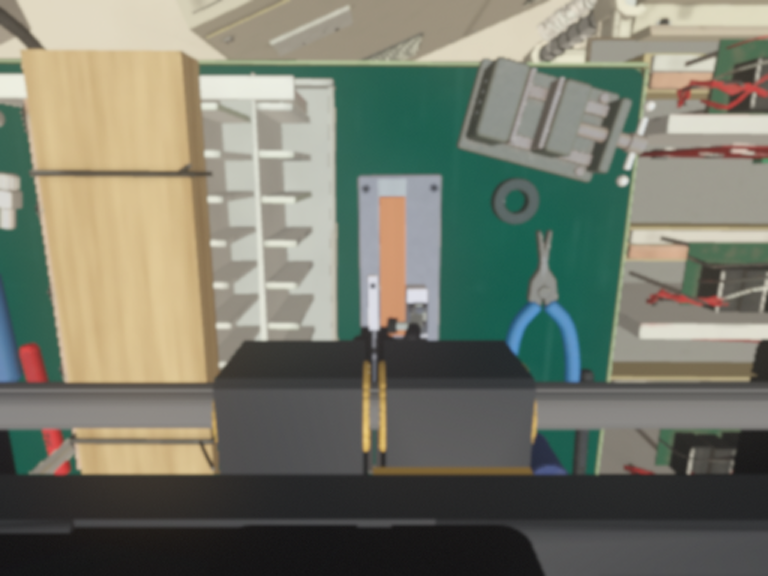

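Call:
{"op": "move_arm", "data": {
  "commands": [
    [[1, 0.4, 0], 0, -1],
    [[1, 0.4, 0], 0, -1],
    [[0.5, 0.2, 0], 0, -1],
    [[0, 0, 0], 0, -1],
    [[0, 0, 0], 0, -1],
    [[0, 0, 0], 0, -1]
  ]
}}

```text
t: 5.4
eef_pos: [731.5, 266.2, 421.0]
tcp_rot: [-3.141, 0.0, 1.575]
ft_force: [-0.2, 1.2, 0.4]
opening: 0.008
grip_force: 0.0
```

Run:
```python
from h import *
import pickle
s=env.state(); print(s["t"],s["eef_pos"],s["tcp_rot"],s["ft_force"])
c=read_camera("wrist"); save(c,"e.png",None,1.5)
c1,D1=pickle.load(open("v1.pkl","rb"))
D={}
for th in "drill_jig stop_flag flag_tab bar_center clamp_arm clamp_tab ferrite_core stop_carriage".split():
    r=cut_out(th,c); D[th]=r
    for q in r[:1]: print(th,np.round(q["at"],1),round(q["confidence"],2),q["region"].sum())
    if r and D1[th]: x,e=tri([(c1,D1[th][0]["at"]),(c,r[0]["at"])]); print("   ",x.round(1),e)
pickle.dump((c,D),open("v2.pkl","wb"))
for cc,DD in((c1,D1),(c,D)):
  for th,z in(("bar_center",20),("drill_jig",12)):
    if DD[th]:
      m=DD[th][0]["region"].astype(np.uint8); ys,xs=np.nonzero(m)
      pts=np.array([atz(cc,(u,v),z)[:2] for u,v in zip(xs,ys)],np.float32)
      print(th,cv2.minAreaRect(pts),pts.mean(0))
```

```text
5.4 [731.54608002 266.241665   421.02445087] [-3.14095916e+00  2.25623175e-04  1.57488837e+00] [-0.23206808  1.23154798  0.42940185]
drill_jig [209.5 179. ] 0.9 3447
    [682.3 246.6  -6.7] [6.4, 6.4]
bar_center [197.1 191.1] 0.8 1201
    [671.4 241.9  26.8] [3.4, 3.4]
ferrite_core [275.8 149.5] 0.9 523
    [763.3 288.5  -8. ] [1.3, 1.3]
bar_center ((671.0200805664062, 228.54293823242188), (20.578285217285156, 110.01362609863281), 0.48749226331710815) [670.6021  235.57486]
drill_jig ((676.2471923828125, 233.502197265625), (65.37699890136719, 133.00746154785156), 0.46093031764030457) [678.8616  238.80219]
bar_center ((671.278076171875, 242.16802978515625), (20.72079849243164, 83.367431640625), 1.098838210105896) [671.0722 243.1713]
drill_jig ((677.4248657226562, 248.78219604492188), (65.07972717285156, 105.50792694091797), 1.2490863800048828) [679.7026  253.76552]
```

View pics/e.png

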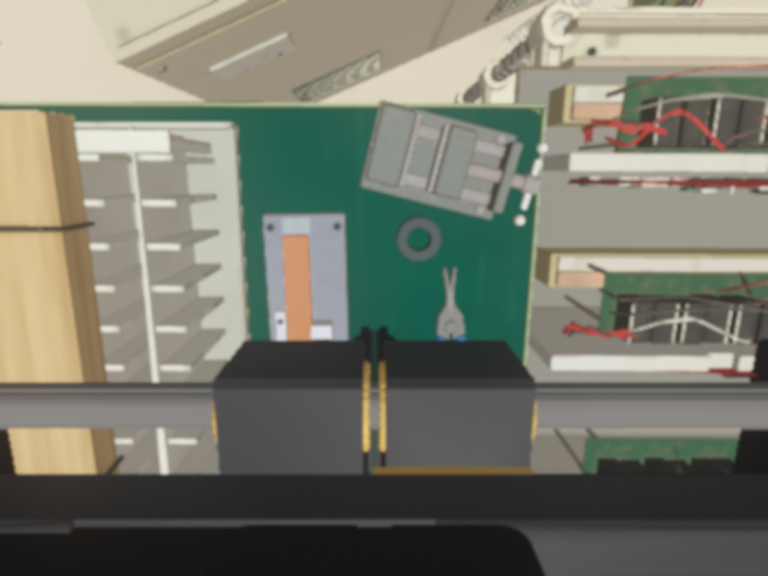

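The bar measures 20.6 x 110 mm at x≈671 with its +y end at y≈283.5, and the jig origin is ≈(670.5, 203) with yaw ≈0.01. The fingers hide the flag at this distance, so I move toward it for two views.

Call:
{"op": "move_arm", "data": {
  "commands": [
    [[-0.3, -1, 0], 0, 0.6],
    [[-0.3, -1, 0], 0, 0.6],
    [[-0.3, -1, 0], 0, 0.6],
    [[-0.2, -0.8, 0], 0, 0.6],
    [[0, 0, 0], 0, 0.6],
    [[0, 0, 0], 0, 0.6],
    [[0, 0, 0], 0, 0.6]
  ]
}}

```text
t: 6.43
eef_pos: [699.1, 152.8, 421.4]
tcp_rot: [3.141, -0.0, 1.575]
ft_force: [0.1, -0.3, -0.1]
opening: 0.44
grip_force: 0.0
```

```bash
cat > look.py <<'E'
from h import *
import pickle,sys
out,prev=sys.argv[1],(sys.argv[2] if len(sys.argv)>2 else None)
s=env.state(); print(s["t"],s["eef_pos"].round(1),s["tcp_rot"].round(3))
c=read_camera("wrist"); save(c,out+".png",None,1.5)
D1=pickle.load(open(prev+".pkl","rb")) if prev else None
D={}
for th in "stop_flag flag_tab stop_carriage bar_center clamp_arm clamp_tab can_capacitor drill_jig".split():
    r=cut_out(th,c); D[th]=r
    for q in r[:1]: print(th,np.round(q["at"],1),round(q["confidence"],2),q["region"].sum())
    if D1 and r and D1[1][th]: x,e=tri([(D1[0],D1[1][th][0]["at"]),(c,r[0]["at"])]); print("   ",x.round(1),e)
pickle.dump((c,D),open(out+".pkl","wb"))
E
python3 look.py f
```

```text
6.4333 [699.1 152.8 421.4] [ 3.141 -0.     1.575]
stop_flag [228.6 204.3] 0.84 784
flag_tab [229.4 204.2] 0.75 761
stop_carriage [238.4 201.3] 0.83 1330
bar_center [223.5  96.4] 0.93 1597
clamp_arm [232.8 134.4] 0.86 380
can_capacitor [320.  237.5] 0.47 263
drill_jig [229.9 203.4] 0.34 817
```

View pics/f.png

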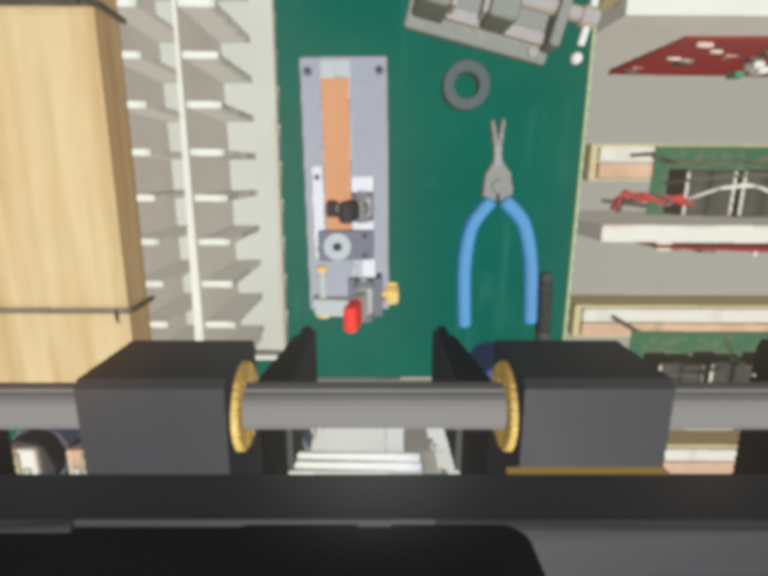

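Call:
{"op": "move_arm", "data": {
  "commands": [
    [[-1, 0, 0], 0, 0.6],
    [[-1, 0, 0], 0, 0.6],
    [[0, 0, 0], 0, 0.6],
    [[0, 0, 0], 0, 0.6],
    [[0, 0, 0], 0, 0.6]
  ]
}}

```text
t: 7.3
eef_pos: [639.3, 152.5, 421.8]
tcp_rot: [3.14, -0.0, 1.575]
ft_force: [0.9, 0.4, 0.1]
opening: 0.801
grip_force: 0.0
```

```bash
python3 look.py g f
```

```text
7.3 [639.3 152.5 421.8] [ 3.14  -0.     1.575]
stop_flag [286.3 201.6] 0.56 688
    [677.3 129.3  69.6] [1.2, 1.2]
flag_tab [282.7 203.1] 0.89 705
    [676.5 121.1  42. ] [0.5, 0.5]
stop_carriage [293.8 202.3] 0.68 1246
    [686.9 126.7  55.2] [0.7, 0.7]
bar_center [278.1  99.2] 0.97 1737
    [670.2 235.5  24.5] [1.6, 1.6]
clamp_arm [293.4 134.9] 0.86 325
    [682.2 198.6  69.2] [0.4, 0.4]
clamp_tab [293.1 139.2] 0.73 328
can_capacitor [373.9 243.7] 0.87 676
    [775.6  84.3  59.5] [3.5, 3.5]
drill_jig [287.6 134.4] 0.78 7950
    [672.5 195.  258.9] [22.8, 22.8]
```

View pics/g.png

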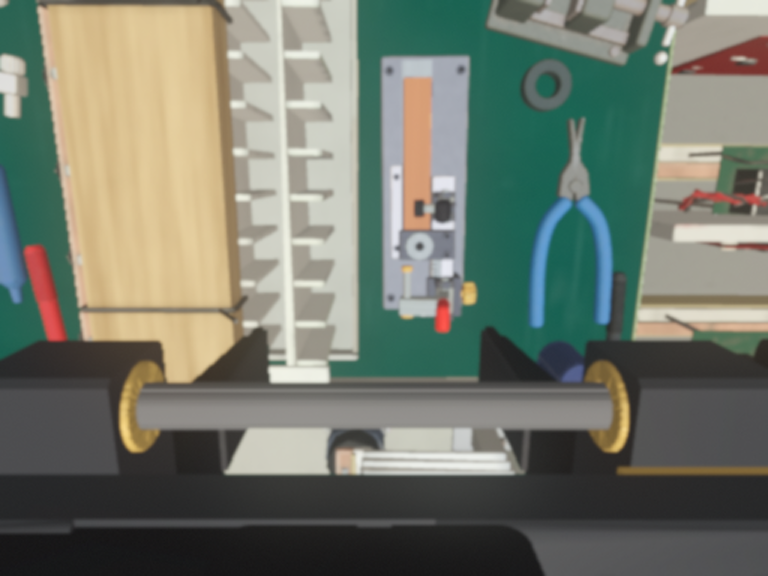

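Both views show the red tab clearly, at (352,316) and (443,317), with the clamp's black tab near (443,208). The foot with its brass screw is visible at (322–405,270–315). I triangulate these.

Run:
```python
from h import *
import pickle
F=pickle.load(open("f.pkl","rb"))[0];G=pickle.load(open("g.pkl","rb"))[0]
def red(c):
    h=cv2.cvtColor(c["image"],cv2.COLOR_RGB2HSV).astype(int); m=((h[...,0]<8)|(h[...,0]>172))&(h[...,1]>150)&(h[...,2]>90)
    m[:, :200]=0;m[:,320:]=0;m[:190]=0;m[230:]=0
    ys,xs=np.nonzero(m); return (xs.mean(),ys.mean()),(xs.min(),xs.max(),ys.min(),ys.max())
a,b=red(F),red(G);print(a,b,tri([(F,a[0]),(G,b[0])]))
# flag top end & bottom: image rows
for nm,p,q in(("tab top end",(352,331),(443,331)),("thumb",(392,293),(469,293)),("foot end",(320,270),(406,269)),("bushing",(337,247),(420,246)),("foot root/plate L",(315,308),(404,308))):
    print(nm,tri([(F,np.array(p)/1.5),(G,np.array(q)/1.5)]))
for nm,c,L in(("f",F,[(301,58),(386,56),(311,314)]),("g",G,[(382,57),(468,56),(384,308)])):
    print(nm,[atz(c,np.array(p)/1.5,12)[:2].round(1) for p in L])
for c,L in((F,[(320,78),(349,77)]),(G,[(403,77),(432,77)])):
    print("bar end",[atz(c,np.array(p)/1.5,20)[:2].round(1) for p in L])
# wood edge near
print("wood edges",[atz(G,np.array(p)/1.5,z)[:2].round(1) for p in((242,310),(358,310)) for z in(60,120)])
for p in((150,310),),:
    print("wood", tri([(F,np.array((150,340))/1.5),(G,np.array((243,340))/1.5)]))
# can & stack
```

```text
((np.float64(234.42162162162163), np.float64(211.14054054054054)), (np.int64(229), np.int64(239), np.int64(201), np.int64(221))) ((np.float64(294.83098591549293), np.float64(211.41549295774647)), (np.int64(291), np.int64(299), np.int64(201), np.int64(220))) (array([683.98160297, 125.09701952,  85.75632398]), [0.3, 0.3])
tab top end (array([684.31177651, 116.52543181,  89.22481617]), [0.2, 0.2])
thumb (array([712.61790845, 126.86799214,  26.19764635]), [0.1, 0.1])
foot end (array([661.22302052, 151.96526518,  61.18508621]), [0.2, 0.2])
bushing (array([672.03671145, 165.68261495,  45.17595484]), [0.2, 0.2])
foot root/plate L (array([659.19690776, 129.10728063,  78.55349031]), [0.1, 0.1])
f [array([645.6, 297.5]), array([706.8, 299. ]), array([647.8, 105.9])]
g [array([644.4, 298. ]), array([706.3, 298.9]), array([647.4, 110.6])]
bar end [array([659.8, 282.7]), array([680.4, 283.5])]
bar end [array([659.3, 283.2]), array([679.9, 283.3])]
wood edges [array([545.6, 122. ]), array([561.9, 138.9]), array([627.8, 122.3]), array([629.7, 139.1])]
wood (array([555.14339272, 112.54300206,  96.84122782]), [0.2, 0.2])
```

Run:
```python
from h import *
import pickle
F=pickle.load(open("f.pkl","rb"))[0];G=pickle.load(open("g.pkl","rb"))[0]
g=[cv2.cvtColor(c["image"],cv2.COLOR_RGB2GRAY) for c in(G,F)]
s=cv2.StereoSGBM_create(minDisparity=40,numDisparities=48,blockSize=7,P1=8*49,P2=32*49,uniquenessRatio=10,disp12MaxDiff=1)
d=s.compute(*g)/16.
KG=P(G);KF=P(F)
PG=KG[0]@np.hstack(KG[1:]);PF=KF[0]@np.hstack(KF[1:])
ys,xs=np.nonzero((d>=41)); ok=(ys<225); ys,xs=ys[ok],xs[ok]
X=cv2.triangulatePoints(PG,PF,np.array([xs,ys],float),np.array([xs-d[ys,xs],ys],float)); X=(X[:3]/X[3]).T
for y0 in(110,160,210,260,310):
  print(y0,end=": ")
  for x0 in range(540,860,15):
    m=(abs(X[:,0]-x0-7)<8)&(abs(X[:,1]-y0-25)<25)
    print(x0,int(np.percentile(X[m,2],95)) if m.sum()>8 else None,end="  ")
  print()
```

```text
110: 540 126  555 122  570 153  585 90  600 85  615 10  630 14  645 63  660 91  675 94  690 52  705 36  720 91  735 17  750 18  765 11  780 7  795 4  810 151  825 151  840 142  855 1  
160: 540 122  555 122  570 89  585 89  600 84  615 6  630 12  645 29  660 57  675 89  690 38  705 14  720 16  735 13  750 14  765 13  780 10  795 10  810 11  825 9  840 9  855 0  
210: 540 122  555 121  570 88  585 88  600 85  615 8  630 12  645 18  660 19  675 25  690 20  705 10  720 12  735 13  750 13  765 13  780 10  795 8  810 5  825 4  840 3  855 3  
260: 540 124  555 121  570 88  585 88  600 82  615 18  630 14  645 19  660 19  675 12  690 12  705 10  720 12  735 12  750 13  765 12  780 13  795 14  810 28  825 28  840 27  855 0  
310: 540 49  555 82  570 86  585 86  600 83  615 15  630 5  645 5  660 5  675 4  690 5  705 9  720 48  735 49  750 47  765 49  780 49  795 47  810 28  825 29  840 27  855 25
```

The height map gives the wood at about 122 mm up to x≈570, the slats at about 88 mm up to x≈612, and the flag tab at (684,125,86). Now I close the fingers and come down behind the flag, offset away from the stack.

Call:
{"op": "move_arm", "data": {
  "commands": [
    [[1, -0.2, 0], 0, -1],
    [[1, -0.2, 0], 0, -1],
    [[0.6, -0.2, 0], 0, -1],
    [[0, 0, -0.5], 0, -1],
    [[0, 0, -0.5], 0, -1],
    [[0, 0, -0.5], 0, -1],
    [[0, 0, -0.5], 0, -1],
    [[0, 0, -0.5], 0, -1],
    [[0, 0, -0.5], 0, -1],
    [[0, 0, -0.5], 0, -1],
    [[0, 0, -0.5], 0, -1],
    [[0, 0, -0.5], 0, -1],
    [[0, 0, 0], 0, -1],
    [[0, 0, 0], 0, -1]
  ]
}}

```text
t: 8.92
eef_pos: [717.1, 134.4, 285.7]
tcp_rot: [-3.14, 0.0, 1.575]
ft_force: [0.6, 0.1, 0.6]
opening: 0.001
grip_force: 0.0
```

Call:
{"op": "move_arm", "data": {
  "commands": [
    [[0, 0, -0.4], 0, -1],
    [[0, 0, -0.4], 0, -1],
    [[0, 0, 0], 0, -1],
    [[-0.2, 0, 0], 0, -1],
    [[-0.2, 0, 0], 0, -1],
    [[-0.2, 0, 0], 0, -1],
    [[-0.2, 0, 0], 0, -1],
    [[-0.2, 0, 0], 0, -1],
    [[0, 0, 0], 0, -1]
  ]
}}

```text
t: 9.67
eef_pos: [686.0, 134.5, 262.8]
tcp_rot: [3.141, 0.0, 1.575]
ft_force: [-0.0, 0.7, 0.2]
opening: 0.005
grip_force: 0.0
```

Run:
```python
from h import *
a,b=read_camera("scene"),read_camera("side")
for th in("flag_tab","stop_flag"):
  for n,c in(("sc",a),("si",b)):
    r=search_frame(th,c); print(th,n,[(np.round(q["at"]),round(q["confidence"],2)) for q in r[:2]])
print(proj(a,[[684,125,86],[663,125,80]]),proj(b,[[684,125,86],[663,125,80]]))
A=cv2.resize(a["image"][120:220,220:340],None,fx=3.3,fy=4,interpolation=cv2.INTER_CUBIC);B=cv2.resize(b["image"][120:220,220:340],None,fx=3.3,fy=4,interpolation=cv2.INTER_CUBIC)
cv2.imwrite("pics/h.png",np.hstack([A,B])[:,:,::-1])
```

```text
flag_tab sc [(array([284., 194.]), 0.85)]
flag_tab si [(array([288., 181.]), 0.62)]
stop_flag sc [(array([286., 194.]), 0.74)]
stop_flag si [(array([289., 182.]), 0.78)]
[[283.32278472 179.63943972]
 [290.25398239 188.92970761]] [[284.20752634 169.08509481]
 [294.30719045 173.33113215]]
```

View pics/h.png

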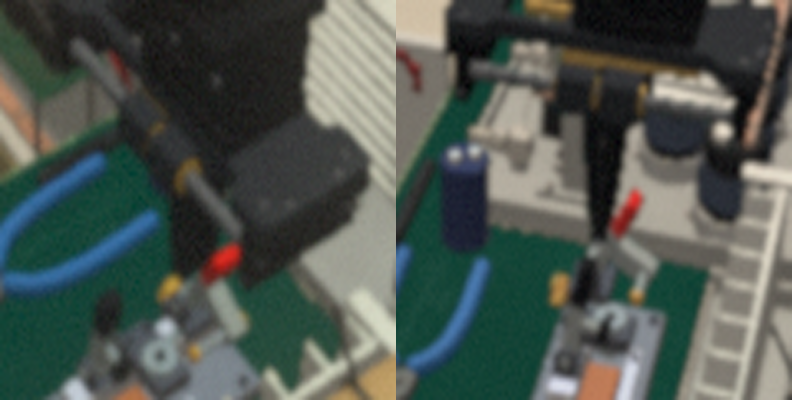

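The flag is tilting forward with the fingers behind it: the red tab is at (222,262) left and (625,215) right. I continue over and down.

Call:
{"op": "move_arm", "data": {
  "commands": [
    [[-0.2, 0, 0], 0, -1],
    [[-0.2, 0, -0.03], 0, -1],
    [[-0.15, 0, -0.15], 0, -1],
    [[-0.1, 0, -0.2], 0, -1],
    [[-0.1, 0, -0.2], 0, -1],
    [[-0.05, 0, -0.15], 0, -1],
    [[0, 0, 0], 0, -1]
  ]
}}

```text
t: 10.55
eef_pos: [662.6, 134.4, 239.1]
tcp_rot: [-3.14, 0.0, 1.575]
ft_force: [-0.3, 0.1, 0.3]
opening: 0.004
grip_force: 0.0
```

Call:
{"op": "move_arm", "data": {
  "commands": [
    [[0, 0, -0.05], 0, -1],
    [[0, 0, 0], 0, -1]
  ]
}}

```text
t: 10.72
eef_pos: [662.9, 134.5, 238.8]
tcp_rot: [-3.141, 0.0, 1.575]
ft_force: [-1.8, -0.6, 2.9]
opening: 0.003
grip_force: 1.4
```

Call:
{"op": "move_arm", "data": {
  "commands": [
    [[0, 0, -0.05], 0, -1],
    [[0, 0, 0], 0, -1]
  ]
}}

```text
t: 10.88
eef_pos: [662.9, 134.5, 238.3]
tcp_rot: [-3.141, -0.0, 1.575]
ft_force: [-5.0, -1.0, 12.0]
opening: 0.005
grip_force: 6.0
```

Call:
{"op": "move_arm", "data": {
  "commands": [
    [[0, 0, -0.03], 0, -1],
    [[0, 0, 0], 0, -1]
  ]
}}

```text
t: 11.05
eef_pos: [662.8, 134.5, 238.1]
tcp_rot: [-3.142, -0.0, 1.575]
ft_force: [-6.9, -0.6, 17.4]
opening: 0.002
grip_force: 8.6
```

Pressing reached the hard stop at tip height 48 mm (pin plus half the thickness) with 17 N. Now I go over to the bar's end.

Call:
{"op": "move_arm", "data": {
  "commands": [
    [[0, 0, 0.3], 0, -1],
    [[0, 0, 1], 0, -1],
    [[0, 0, 1], 0, -1],
    [[0, 0, 1], 0, -1],
    [[0, 0, 0.5], 0, -1],
    [[0.1, 1, 0], 0, -1],
    [[0.1, 1, 0], 0, -1],
    [[0.1, 1, 0], 0, -1],
    [[0.1, 1, 0], 0, -1],
    [[0.1, 1, 0], 0, -1],
    [[0, 0.6, 0], 0, -1],
    [[0, 0, -1], 0, -1],
    [[0, 0, -1], 0, -1],
    [[0, 0, -1], 0, -1],
    [[0, 0, 0], 0, -1],
    [[0, 0, 0], 0, -1]
  ]
}}

```text
t: 12.38
eef_pos: [678.0, 302.1, 259.5]
tcp_rot: [-3.139, 0.001, 1.575]
ft_force: [-0.5, 0.6, 0.4]
opening: 0.006
grip_force: 0.0
```

Run:
```python
from h import *
s=env.state();print(s["t"],s["eef_pos"],s["ft_force"])
a,b,w=[read_camera(n) for n in("scene","side","wrist")]
for th in("flag_tab","clamp_tab","bar_center"):
  o=[]
  for n,c in(("sc",a),("si",b),("w",w)):
    r=search_frame(th,c); print(th,n,[(np.round(q["at"]),round(q["confidence"],2)) for q in r[:2]])
    if r and n!="w":o.append((c,r[0]["at"]))
  if len(o)==2: print(tri(o))
r=cut_out("bar_center",b)
if r:
  ys,xs=np.nonzero(r[0]["region"]);p=np.array([atz(b,(u,v),20)[:2] for u,v in zip(xs,ys)],np.float32);print(cv2.minAreaRect(p),p.max(0))
```

```text
12.3833 [678.02303504 302.13023557 259.51274334] [-0.50112098  0.55541874  0.41313538]
flag_tab sc [(array([284., 204.]), 0.55)]
flag_tab si []
flag_tab w []
clamp_tab sc [(array([255., 207.]), 0.66)]
clamp_tab si []
clamp_tab w []
bar_center sc [(array([239., 237.]), 0.59)]
bar_center si [(array([276., 231.]), 0.64)]
bar_center w []
(array([669.29550535, 233.30054847,  15.10560814]), [1.7, 1.7])
((670.709716796875, 232.55300903320312), (24.215797424316406, 127.08348083496094), 1.1777704954147339) [683.859   296.01956]
```

Call:
{"op": "move_arm", "data": {
  "commands": [
    [[0, 0, -0.6], 0, -1],
    [[0, 0, -0.6], 0, -1],
    [[0, 0, -0.4], 0, -1],
    [[0, 0, -0.2], 0, -1],
    [[0, 0, 0], 0, -1],
    [[0, 0, 0], 0, -1]
  ]
}}

```text
t: 13.53
eef_pos: [678.1, 302.5, 206.6]
tcp_rot: [3.141, -0.0, 1.575]
ft_force: [-0.2, -0.3, 0.4]
opening: 0.007
grip_force: 0.0
```

Call:
{"op": "move_arm", "data": {
  "commands": [
    [[0, -0.15, 0], 0, -1],
    [[0, -0.15, 0], 0, -1],
    [[0, -0.1, 0], 0, -1],
    [[0, -0.1, 0], 0, -1],
    [[0, -0.1, 0], 0, -1],
    [[0, -0.1, 0], 0, -1]
  ]
}}

```text
t: 14.03
eef_pos: [678.1, 281.3, 207.1]
tcp_rot: [3.14, -0.001, 1.575]
ft_force: [-0.3, 4.0, 2.4]
opening: 0.003
grip_force: 1.8
```

Call:
{"op": "move_arm", "data": {
  "commands": [
    [[0, 0, 0], 0, -1],
    [[0, 0, 0], 0, -1]
  ]
}}

```text
t: 14.2
eef_pos: [678.0, 281.1, 206.5]
tcp_rot: [-3.141, 0.0, 1.575]
ft_force: [0.0, 0.2, -0.2]
opening: 0.006
grip_force: 0.1
```

Call:
{"op": "move_arm", "data": {
  "commands": [
    [[0, 0.02, -0.06], 0, -1],
    [[0, -0.03, 0], 0, -1],
    [[0, -0.03, 0], 0, -1]
  ]
}}

```text
t: 14.45
eef_pos: [677.8, 280.2, 204.1]
tcp_rot: [-3.141, 0.0, 1.575]
ft_force: [-0.1, 0.6, -2.0]
opening: 0.003
grip_force: 0.4
```

Call:
{"op": "move_arm", "data": {
  "commands": [
    [[0, -0.03, 0], 0, -1],
    [[0, -0.03, 0], 0, -1],
    [[0, -0.03, 0], 0, -1]
  ]
}}

```text
t: 14.7
eef_pos: [678.0, 277.4, 204.5]
tcp_rot: [-3.142, 0.0, 1.575]
ft_force: [-0.1, 1.0, -0.6]
opening: 0.006
grip_force: 0.4
```

Call:
{"op": "move_arm", "data": {
  "commands": [
    [[0, -0.02, 0], 0, -1],
    [[0, -0.02, 0], 0, -1],
    [[0, -0.02, 0], 0, -1],
    [[0, 0, 0], 0, -1]
  ]
}}

```text
t: 15.03
eef_pos: [678.0, 275.8, 204.7]
tcp_rot: [3.141, -0.0, 1.575]
ft_force: [0.4, 2.1, -1.1]
opening: 0.007
grip_force: 1.3
```

Run:
```python
from h import *
s=env.state();print(s["eef_pos"],s["ft_force"])
a,b=read_camera("scene"),read_camera("side")
for c in(a,b):print(proj(c,[[672,152,18],[672,131,18],[672,157,18]]).round(0).tolist())
A=cv2.resize(a["image"][170:230,245:305],None,fx=6.6,fy=6.6,interpolation=cv2.INTER_CUBIC);B=cv2.resize(b["image"][165:225,260:320],None,fx=6.6,fy=6.6,interpolation=cv2.INTER_CUBIC)
cv2.imwrite("pics/i.png",np.hstack([A,B])[:,:,::-1])
```

```text
[677.95716862 275.84572459 204.71392451] [ 0.37501596  2.06665713 -1.10060057]
[[274.0, 214.0], [283.0, 209.0], [272.0, 216.0]]
[[285.0, 205.0], [287.0, 199.0], [285.0, 207.0]]
```

View pics/i.png

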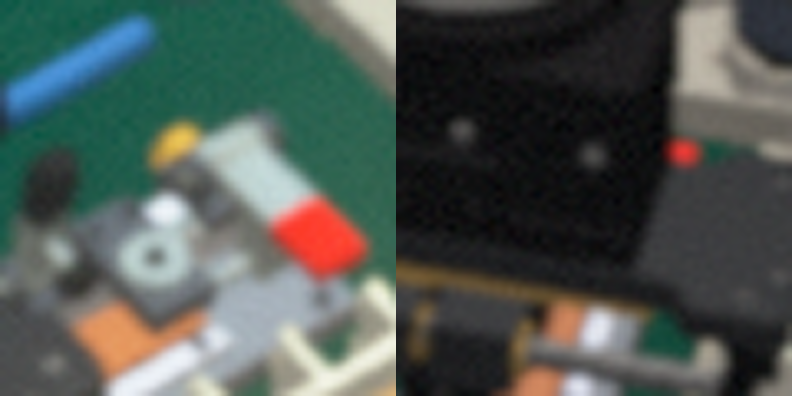

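The flag lies fully down across the channel, red tab at (320,240), and the bar runs under the bridge. I feel for the screw in small steps.

Call:
{"op": "move_arm", "data": {
  "commands": [
    [[0, -0.01, 0], 0, -1],
    [[0, 0, 0], 0, -1],
    [[0, 0, 0], 0, -1]
  ]
}}

```text
t: 15.38
eef_pos: [678.0, 275.7, 204.8]
tcp_rot: [3.141, -0.001, 1.575]
ft_force: [-0.4, 5.2, -0.5]
opening: 0.003
grip_force: 2.6
```

Call:
{"op": "move_arm", "data": {
  "commands": [
    [[0, 0.004, 0], 0, -1],
    [[0, 0, 0], 0, -1]
  ]
}}

```text
t: 15.55
eef_pos: [677.9, 275.8, 204.7]
tcp_rot: [3.141, -0.0, 1.575]
ft_force: [0.5, 5.2, -0.6]
opening: 0.004
grip_force: 2.6
```

Call:
{"op": "move_arm", "data": {
  "commands": [
    [[0, 0, 0], 0, -1],
    [[0, 0, 0], 0, -1],
    [[0, 0, 0], 0, -1]
  ]
}}

```text
t: 15.8
eef_pos: [678.0, 275.7, 204.7]
tcp_rot: [3.141, -0.0, 1.575]
ft_force: [0.0, 5.1, -0.1]
opening: 0.005
grip_force: 2.7
```

Call:
{"op": "move_arm", "data": {
  "commands": [
    [[0, 0.005, 0], 0, -1],
    [[0, 0, 0], 0, -1],
    [[0, 0, 0], 0, -1]
  ]
}}

```text
t: 16.05
eef_pos: [678.0, 275.8, 204.7]
tcp_rot: [3.141, -0.0, 1.575]
ft_force: [0.3, 5.2, -1.1]
opening: 0.005
grip_force: 2.6
```

Call:
{"op": "move_arm", "data": {
  "commands": [
    [[0, 0.01, 0], 0, -1],
    [[0, 0, 0], 0, -1],
    [[0, 0, 0], 0, -1]
  ]
}}

```text
t: 16.3
eef_pos: [678.0, 275.9, 204.7]
tcp_rot: [3.142, 0.0, 1.575]
ft_force: [-0.7, 3.4, -1.6]
opening: 0.006
grip_force: 1.9
```

Call:
{"op": "move_arm", "data": {
  "commands": [
    [[0, 0, 0], 0, -1],
    [[0, 0, 0], 0, -1],
    [[0, 0, 0], 0, -1],
    [[0, 0, 0], 0, -1],
    [[0, 0, 0], 0, -1],
    [[0, 0, 0], 0, -1],
    [[0, 0, 0], 0, -1],
    [[0, 0, 0], 0, -1],
    [[0, 0, 0], 0, -1],
    [[0, 0, 0], 0, -1],
    [[0, 0, 0], 0, -1],
    [[0, 0, 0], 0, -1]
  ]
}}

```text
t: 17.3
eef_pos: [678.0, 276.0, 204.7]
tcp_rot: [3.141, 0.0, 1.575]
ft_force: [-0.1, 1.5, 0.2]
opening: 0.007
grip_force: 1.3
```

Call:
{"op": "move_arm", "data": {
  "commands": [
    [[0, -0.01, 0], 0, -1],
    [[0, 0, 0], 0, -1],
    [[0, 0, 0], 0, -1],
    [[0, 0, 0], 0, -1],
    [[0, 0, 0], 0, -1],
    [[0, 0, 0], 0, -1]
  ]
}}

```text
t: 17.8
eef_pos: [678.0, 275.8, 204.7]
tcp_rot: [3.141, -0.0, 1.575]
ft_force: [1.1, 5.2, -0.5]
opening: 0.004
grip_force: 2.6
```

Call:
{"op": "move_arm", "data": {
  "commands": [
    [[0, 0, 0], 0, -1],
    [[0, 0, 0], 0, -1],
    [[0, 0, 0], 0, -1],
    [[0, 0, 0], 0, -1],
    [[0, 0, 0], 0, -1],
    [[0, 0, 0], 0, -1]
  ]
}}

```text
t: 18.3
eef_pos: [678.0, 275.8, 204.7]
tcp_rot: [3.141, -0.0, 1.575]
ft_force: [1.0, 4.8, -0.2]
opening: 0.003
grip_force: 2.6
```

The force holds near 5 N at the finger (about 4 N at the screw after bar friction) without the position creeping, so the stop did not slip. I withdraw and go behind the clamp.

Call:
{"op": "move_arm", "data": {
  "commands": [
    [[0, 0.03, 0], 0, -1],
    [[0, 0.2, 0], 0, -1],
    [[0, 0, 0.4], 0, -1],
    [[0, 0, 1], 0, -1],
    [[0, 0, 1], 0, -1],
    [[0, 0, 1], 0, -1],
    [[0, 0, 0.6], 0, -1],
    [[0.4, -0.9, 0], 0, -1],
    [[0.4, -0.9, 0], 0, -1],
    [[0.4, -0.9, 0], 0, -1],
    [[0.1, -0.2, 0], 0, -1],
    [[0, 0, 0], 0, -1],
    [[0, 0, -0.6], 0, -1],
    [[0, 0, -0.6], 0, -1],
    [[0, 0, 0], 0, -1],
    [[0, 0, 0], 0, -1]
  ]
}}

```text
t: 19.63
eef_pos: [716.5, 196.7, 288.4]
tcp_rot: [-3.14, 0.0, 1.576]
ft_force: [-0.1, 0.8, 0.9]
opening: 0.009
grip_force: 0.0
```

Run:
```python
from h import *
s=env.state();print(s["t"],s["eef_pos"],s["ft_force"])
a,b=read_camera("scene"),read_camera("side")
A=cv2.resize(a["image"][130:230,220:320],None,fx=4,fy=4,interpolation=cv2.INTER_CUBIC);B=cv2.resize(b["image"][130:230,230:330],None,fx=4,fy=4,interpolation=cv2.INTER_CUBIC)
cv2.imwrite("pics/j.png",np.hstack([A,B])[:,:,::-1])
for c,o in((a,(220,130)),(b,(230,130))): print((4*(proj(c,[[714,196,94],[690,193,40],[672,193,83]])-o)).round().tolist())
```

```text
19.6333 [716.54956856 196.67743822 288.3867128 ] [-0.05474692  0.76315012  0.88743934]
[[85.0, 212.0], [122.0, 321.0], [145.0, 284.0]]
[[121.0, 210.0], [168.0, 307.0], [208.0, 241.0]]
```

View pics/j.png

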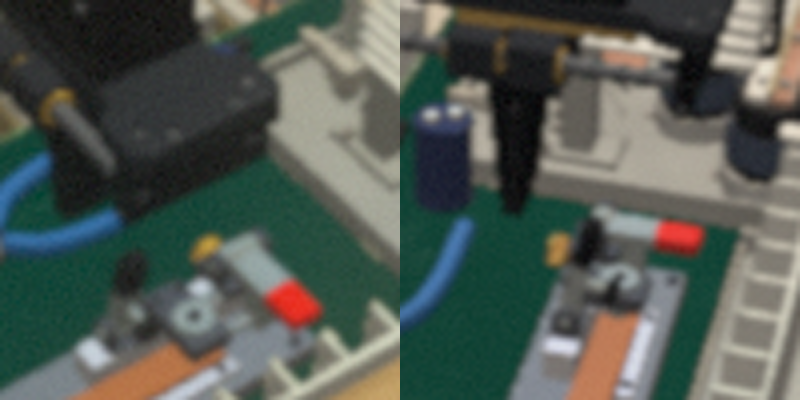

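The flag is down (red tab at 295,303 left, 680,238 right) and the fingers stand behind the upright clamp (125,270 / 588,245). I pull it over.

Call:
{"op": "move_arm", "data": {
  "commands": [
    [[0, 0, -0.5], 0, -1],
    [[0, 0, -0.45], 0, -1],
    [[0, 0, 0], 0, -1],
    [[-0.2, 0, 0], 0, -1],
    [[-0.2, 0, 0], 0, -1],
    [[-0.2, 0, 0], 0, -1],
    [[-0.2, 0, 0], 0, -1],
    [[-0.2, 0, 0], 0, -1],
    [[-0.2, 0, 0], 0, -1],
    [[0, 0, 0], 0, -1]
  ]
}}

```text
t: 20.57
eef_pos: [680.5, 195.6, 261.2]
tcp_rot: [3.139, -0.0, 1.575]
ft_force: [2.2, 0.4, -0.5]
opening: 0.003
grip_force: 1.0
```

Call:
{"op": "move_arm", "data": {
  "commands": [
    [[-0.2, 0, 0], 0, -1],
    [[-0.15, 0, -0.05], 0, -1],
    [[-0.1, 0, -0.15], 0, -1],
    [[-0.1, 0, -0.2], 0, -1],
    [[-0.05, 0, -0.15], 0, -1],
    [[0, 0, 0], 0, -1]
  ]
}}

```text
t: 21.07
eef_pos: [662.2, 195.7, 243.6]
tcp_rot: [-3.14, 0.0, 1.575]
ft_force: [-0.8, -0.3, 1.7]
opening: 0.005
grip_force: 0.6
```

Tips are at 53.6 mm. Now I press down gradually.

Call:
{"op": "move_arm", "data": {
  "commands": [
    [[0, 0, -0.1], 0, -1],
    [[0, 0, -0.1], 0, -1],
    [[0, 0, 0], 0, -1]
  ]
}}

```text
t: 21.32
eef_pos: [662.5, 195.7, 237.7]
tcp_rot: [-3.14, -0.0, 1.575]
ft_force: [-1.0, 0.2, 2.1]
opening: 0.003
grip_force: 1.2
```

Call:
{"op": "move_arm", "data": {
  "commands": [
    [[0, 0, -0.06], 0, -1],
    [[0, 0, 0], 0, -1]
  ]
}}

```text
t: 21.48
eef_pos: [662.5, 195.7, 236.2]
tcp_rot: [-3.14, 0.0, 1.575]
ft_force: [-4.4, 0.9, 6.7]
opening: 0.004
grip_force: 2.6
```

Call:
{"op": "move_arm", "data": {
  "commands": [
    [[0, 0, -0.06], 0, -1],
    [[0, 0, 0], 0, -1]
  ]
}}

```text
t: 21.65
eef_pos: [662.5, 195.8, 235.8]
tcp_rot: [-3.141, -0.0, 1.575]
ft_force: [-8.6, -0.6, 17.7]
opening: 0.003
grip_force: 8.8
```

Call:
{"op": "move_arm", "data": {
  "commands": [
    [[0, 0, -0.04], 0, -1],
    [[0, 0, 0], 0, -1]
  ]
}}

```text
t: 21.82
eef_pos: [662.4, 195.8, 235.7]
tcp_rot: [-3.141, -0.0, 1.575]
ft_force: [-13.4, -0.5, 25.5]
opening: 0.007
grip_force: 13.0
```

Pressed with 25 N at tip height 45.7 mm, which matches the closed arm's top. I lift away and check.

Call:
{"op": "move_arm", "data": {
  "commands": [
    [[0, 0, 0], 0, -1],
    [[0, 0, 0], 0, -1],
    [[0.01, 0, 0.1], 0, -1],
    [[0, 0, 0.5], 0, -1],
    [[0, 0, 1], 0, -1],
    [[0, 0, 1], 0, -1],
    [[0, 0, 1], 0, -1],
    [[0, 0, 1], 0, -1],
    [[0, 0, 1], 0, -1],
    [[-0.2, -0.7, 0.6], 0, 0.8],
    [[-0.2, -0.7, 0], 0, 0.8],
    [[0, 0, 0], 0, 0.8],
    [[0, 0, 0], 0, 0.8],
    [[0, 0, 0], 0, 0.8],
    [[0, 0, 0], 0, 0.8],
    [[0, 0, 0], 0, 0.8]
  ]
}}

```text
t: 23.15
eef_pos: [651.4, 154.3, 418.2]
tcp_rot: [-3.141, 0.0, 1.576]
ft_force: [0.4, 0.1, 0.3]
opening: 0.437
grip_force: 0.0
```

Run:
```python
from h import *
s=env.state();print(s["t"],s["eef_pos"],s["ft_force"])
w=read_camera("wrist")
h=cv2.cvtColor(w["image"],cv2.COLOR_RGB2HSV).astype(int)
m=((h[...,0]<6)|(h[...,0]>174))&(h[...,1]>170)&(h[...,2]>110); m[:,:150]=0;m[:,380:]=0;m[240:]=0
ys,xs=np.nonzero(m); print("red n",len(xs)); 
p=np.array([atz(w,(u,v),48)[:2] for u,v in zip(xs,ys)],np.float32); print("tab",cv2.minAreaRect(p),np.median(p,0))
for th,z in(("bar_center",20),("clamp_arm",45),("clamp_tab",45),("drill_jig",12)):
  r=cut_out(th,w)
  if r:
    ys,xs=np.nonzero(r[0]["region"]);p=np.array([atz(w,(u,v),z)[:2] for u,v in zip(xs,ys)],np.float32);print(th,r[0]["confidence"],p.min(0),p.max(0),p.mean(0))
a=read_camera("scene");b=read_camera("side")
for th in("flag_tab","clamp_tab","clamp_arm","long_nose","can_capacitor","ferrite_core"):
  o=[(c,r[0]["at"]) for c in(a,b) for r in[search_frame(th,c)] if r]
  if len(o)==2: x,e=tri(o);print(th,x.round(1),e)
```

```text
23.15 [651.43984303 154.28977158 418.18616644] [0.35419058 0.11603994 0.28931994]
red n 64
tab ((646.7628784179688, 129.56759643554688), (20.408714294433594, 11.657413482666016), 41.472869873046875) [643.6466  131.41913]
bar_center 0.86 [659.47925 175.86862] [680.10834 263.73978] [669.9741 226.8139]
clamp_arm 0.96 [636.255   188.11142] [694.00055 199.6516 ] [664.43933 193.85814]
clamp_tab 0.79 [635.20544 186.02846] [695.05035 200.61003] [664.1989  193.76993]
drill_jig 0.92 [634.9226   100.089195] [719.6523  299.16553] [677.85364 202.44173]
flag_tab [672.  131.1  40.1] [2.0, 2.0]
clamp_tab [668.4 186.2  30.1] [1.4, 1.4]
clamp_arm [671.6 190.5  29.9] [3.6, 3.6]
long_nose [803.5 173.8  -4.3] [7.0, 7.0]
can_capacitor [793.7  64.7  26.5] [1.0, 1.0]
ferrite_core [764.7 282.6  20. ] [0.9, 0.9]
```

```bash
python3 -c "
from cell import env
print(env.job_done())"
```

```text
the job is handed in; nothing more can be done
None
```

I handed the job in at about 23 s: the flag is fully down, the bar was held against the screw at about 4–5 N (stop slips at 5 N; it showed no creep), and the clamp is pressed shut at 25 N. The bystanders read as before in the cameras, and the final bar-to-screw contact was hidden by the bridge, so I inferred it from force and position.

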